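# Lay a clock weight in its drawer cradle

## Task

Pull the drawer of the low wooden unit out to its stop. Then lay the standing brass clock weight on its side along the two blue bars of the turning rest on the bench and let go of it, lowering it gently rather than letting it topple or drop. Then take it again around its middle from above and lay it in the cradle in the drawer, its neck through the red notched end, leaving the drawer fully out and everything else on the bench where it is.

Things in the scene. Friction and masses are not known exactly. Their poses are not given: they have to be found in the camera images.
- brass: Brass clock weight, the thing to handle, standing upright at the start, about 0.4 to 0.7 kg: a plain cylinder 48 mm in diameter and 100 mm long, with a shoulder and a thin neck (16 mm, ending in a 20 mm knob) on top, 132 mm in all. Origin: centre of its flat foot; its own z axis runs along it from foot to neck. Round, so its yaw means nothing.
- brass_mid (a point): Point on the brass weight's axis in the middle of its cylinder, 50 mm from the foot; axes as brass.
- brass_neck (a point): Point on the brass weight's axis at the very end of its neck, 132 mm from the foot; axes as brass.
- rest: The turning rest fixed to the bench: a wooden board 130 x 64 x 10 mm (long side along x) with two parallel blue felt bars, 100 mm long along x, 6 mm wide, inner faces 28 mm apart, outer faces 40 mm apart, tops 32 mm above the bench, open at both ends. Origin: centre of its underside, z up.
- rest_axis (a point): Where the middle of the weight (point brass_mid) lies when it rests on the bars: over the rest's centre, 51.5 mm above the bench. x along the bars, z up. The neck may point either way; within 30 mm of the middle lengthwise is good.
- cradle_base (a point): The cradle fixed in the drawer, moving with it: two blue felt bars 100 mm long along y, 6 mm wide, outer faces 40 mm apart, tops 22 mm above the drawer's floor, between two end plates 110 mm apart, 42 mm wide and 56 mm high. The plate at -y (pale wood) is closed; at +y two red posts leave a 24 mm notch for the neck. The point: its centre, on the drawer's floor.
- cradle_axis (a point): Where the middle of the weight (point brass_mid) lies when seated: midway between the end plates, 41.5 mm above the drawer's floor. y along the bars towards the notched end, x away from the drawer's front, z up. Drawer walls: front 67 mm away, sides 86 mm (-y) and 112 mm (+y), rising 15 mm above this point; with the drawer out the cabinet's face is 92 mm away.
- cab_drawer0 (a joint): The drawer's slide, in m: 0 shut, grows as it is pulled, 0.166 at its stop. It moves along the unit's own -x axis (towards the robot). The unit is a low dark wooden cabinet 240 x 240 x 100 mm with one drawer.
- cab_drawer0_handle (a point): Middle of the drawer's brass bar handle (moves with the drawer): a horizontal bar 11 mm thick and 120 mm long along y, 35 mm in front of the drawer's face, 38 mm below the cabinet's top. -x is the way the drawer pulls out, z up.
- steel: Steel clock weight of the same shape and size as the brass one, standing upright; leave it alone. Origin: centre of its foot.
- jar: Closed glass jar, 72 mm in diameter, 95 mm tall; leave alone. Origin: centre of its underside.
- tin: Flat round steel tin, 68 mm in diameter, 30 mm tall; leave alone. Origin: centre of its underside.
- loupe: Black loupe, 42 mm in diameter, 34 mm tall; leave alone. Origin: centre of its underside.
- blower: Rubber blower bulb with its nozzle up, 64 mm in diameter, 105 mm tall; leave alone. Origin: centre of its underside.
- driver: Screwdriver lying on the bench, 130 mm long along its x, handle to -x; leave alone. Origin: about its middle, on the bench.

How it is judged (in metres and radians):
On the way, in this order (a step that is already met when the one before it is completed fails the run):
1. the drawer is pulled out to its stop (value of joint cab_drawer0 above 0.152 m), for 0.2 s.
2. the brass weight lies on its side on the bars of the turning rest, released and still (x of brass_mid in the frame of rest_axis between -0.03 and 0.03 m and y of brass_mid in the frame of rest_axis between -0.006 and 0.006 m and z of brass_mid in the frame of rest_axis between -0.006 and 0.006 m and angle between the z axis of brass and the x axis of rest_axis, either way round below 0.12 rad and contact force between brass and the fingers below 0.2 N and linear speed of brass below 0.03 m/s and angular speed of brass below 0.4 rad/s), for 0.2 s.
At the end, for the whole second after the job is handed in: The brass weight lies still on the bars of the drawer's cradle: the middle of its cylinder within 9 mm lengthwise and 6 mm sideways and in height of the seated place, its axis within 0.12 rad of the cradle's, its neck at the notched end, and the drawer is out to within 14 mm of its stop (x of brass_mid in the frame of cradle_axis between -0.006 and 0.006 m and y of brass_mid in the frame of cradle_axis between -0.009 and 0.009 m and z of brass_mid in the frame of cradle_axis between -0.006 and 0.006 m and angle between the z axis of brass and the y axis of cradle_axis, either way round below 0.12 rad and y of brass_neck in the frame of cradle_axis above 0.05 m and value of joint cab_drawer0 above 0.152 m and linear speed of brass below 0.03 m/s and angular speed of brass below 0.4 rad/s); the robot touches nothing.
It fails at once if the steel weight, jar, tin, loupe, blower or screwdriver is moved more than 30 mm (distance of any of steel, jar, tin, loupe, blower, driver from where it was at the start of the episode above 0.03 m).
It fails at once if the brass weight topples or is dropped (turning faster than 6 rad/s or moving faster than 0.7 m/s with no finger on it) (angular speed of brass above 6 rad/s or (linear speed of brass above 0.7 m/s and contact force between brass and the fingers below 0.1 N)).
It also fails if it takes over 72 s, if anything falls off the work surface, if the arm or the gripper's body presses on something with over 40 N, if the wrist force passes 120 N, or if a joint passes its speed limit or range.

## Robot

A 6-joint arm with a two-finger parallel gripper is mounted at the origin on the work surface. World frame = base frame: x ahead of the robot, y to its left, z up, the work surface at z = 0. Lengths are in mm, angles in degrees, forces in N, time in s.
With the tool pointing down it reaches from about 275 to 775 mm from the base axis. Payload 14.6 kg.
Tool frame: the origin (TCP) lies midway between the tips of the shut fingers; the grasp point (between the pads) lies r.grip_point_offset behind it (r.grip_point_offset is the distance from the TCP to the grasp point, in mm); z points along the fingers, y is the line along which they close (so a half turn about z gives the same grasp; the last joint's range is limited). The gripper opens to 85 mm and grips with 20 to 120 N. Pads are 22 mm wide; open, the fingers measure 114 mm over their backs; the gripper's body (76 mm by 85 mm) begins 54 mm behind the grasp point. The pads swing forward as they close: fully open they stand 13 mm farther back than shut.
Start: joints at [68.107, 15.075, -2.767, 72.158, 0, 81.102], TCP at [118.056, 511.557, 231.278] pointing down, gripper open.
Joint ranges: [-151.79, 151.79], [-50.71, 97.33], [-67.44, 78.34], [-121.81, 120.89], [-77.56, 73.72], [-180, 180]. Speed limits (degrees/s): [108.29, 108.29, 147.25, 159.86, 180, 180].

## Interface

Orientations are given as [roll, pitch, yaw] about the fixed x, y, z axes, in that order (R = Rz(yaw) Ry(pitch) Rx(roll)).
In Python, from station import sensors, get_image, camera_model, r gives the robot as it stands. The module is installed in compiled form; this text tells all that it offers.
- The arm moves only by the tool send_rows, never from a script. Its argument "targets" is one flat list of numbers, 7 for each row, row after row: the opening, from 0 (shut) to 1 (fully open), then the shift along the world's x, y, z as a fraction of full scale, then the turn, a rotation vector about the world's x, y, z as a fraction of full scale. In form: [hand, tx, ty, tz, rx, ry, rz, hand, tx, ty, tz, rx, ry, rz, ...]. A call has 1 to 20 rows; each row is the pose to reach, as a shift and turn from the pose commanded when the call began, turning the shorter way round; what a row does not reach only later rows make up. Full scale, the value 1, is 500 mm for a shift and 360 degrees for a turn. A row lasts 1/10 s, in which the tool goes at most 50 mm and 8.59 degrees, less where a joint would pass 70% of its speed; a pose out of reach is approached as far as the arm can. A call with a number of a shift or a turn outside -1 to 1 is refused whole. A call with a gripper value outside its range is refused whole. The fingers move at their own pace and stop on an object; "squeeze" is the grip in N (left out, the last holds). Time passes only in rows, so rows that repeat a pose let the fingers close. It gives the time, the measured TCP pose, the force, the opening and the grip force at its end, in the units of the state.
- sensors.read_state(): the state, without advancing time (a new reading comes with each control period).
- get_image(name): name is "side" or "top" or "wrist"; returns (picture, depth): 400x640x3 uint8, red, green, blue; 400x640 float32, mm along the optical axis (not along the pixel's ray), 0 where there is no reading.
- camera_model(name): a dict with "mtx" (3x3 intrinsics, pixels), "k1" (the pictures are not rectified: a ray, as slopes to the right and down, at radius r is drawn at 1 + k1 r^2 times it, then the intrinsics apply), "camera_from_world" (4x4, takes a point from world to camera coordinates). Camera axes: x right, y down, z forward; pixel columns grow to the right and rows downward; lengths in mm; the calibration is good to about 2 mm. A picture is of the moment at which its call begins: read the wrist's pose just before it. camera_model takes no time and is no camera call; for the wrist camera it gives the pose at the moment of the call.
- r.job_done(): hands the job in; it is judged then, once.
The state is a dict: "clock": time; "joint_positions": joint angles; "dq": joint speeds; "joint_torque": joint torques, N m; "ee_pos": TCP position; "orientation": TCP orientation; "contact_force": force on the tool from outside, world axes, zero at the start; "ft_torque": the same for the moment, N m; "finger_gap": finger opening in mm; "gripper_force": force on a finger pad.
Only numpy, scipy, OpenCV 4.12 (cv2) and the standard library are available. Lean on these libraries where they do the work, as an engineer would, in place of code of your own. Each camera call takes 0.05 s, during which the arm holds its last target. There are 200 camera calls.

## Working session

There is one attempt and no reset: what is moved stays moved. The work goes in short steps, Python scripts to look and compute and a tool call to move; the robot and the scene stay as the last step left them, time stands still between calls to the robot, and variables do not carry over. Pictures are saved under pics/ and viewed, at most 10 in all, crops included, and the job is handed in when it is done.

Besides the shell and the picture viewer there is one more tool, called by a JSON object that holds its "method" and its "body". send_rows: Moves the arm, as the interface text tells. Its arguments: {"type":"object","properties":{"targets":{"type":"array"},"squeeze":{"type":"number"}},"required":["targets"]}

```bash
mkdir -p pics; cat > h.py <<'E'
import numpy as np, cv2
from station import sensors, get_image, camera_model, r
def grab(n):
    m=camera_model(n); p,d=get_image(n); return p,d,m
def world(m,d):
    h,w=d.shape; v,u=np.mgrid[0:h,0:w].astype(np.float64)
    K=m['mtx']; x=(u-K[0,2])/K[0,0]; y=(v-K[1,2])/K[1,1]
    xd,yd=x.copy(),y.copy()
    for _ in range(8):
        s=1+m['k1']*(x*x+y*y); x=xd/s; y=yd/s
    P=np.stack([x*d,y*d,d],-1); T=np.linalg.inv(m['camera_from_world'])
    W=P@T[:3,:3].T+T[:3,3]; W[d<=0]=np.nan; return W
def save(n,p): cv2.imwrite('pics/'+n+'.png',p[:,:,::-1])
E
python3 - <<'E'
from h import *
print(sensors.read_state(), r.grip_point_offset)
for n in('top','side'):
    p,d,m=grab(n); save(n+'0',p); np.savez(n+'0.npz',p=p,d=d,**{k:np.array(v) for k,v in m.items()})
    print(n,np.linalg.inv(m['camera_from_world']).round(2), (d>0).mean())
E
```

```text
{'clock': 0.0, 'joint_positions': array([ 6.81051165e+01,  1.50985896e+01, -2.80363460e+00,  7.21590166e+01,
       -9.44669617e-04,  8.11017223e+01]), 'dq': array([ 0.0072988 , -0.10706004, -0.06987036, -0.0318213 ,  0.03596916,
        0.04297281]), 'joint_torque': array([-2.30252212e-03, -6.37610936e+01,  3.84565330e+01,  1.34429007e-02,
       -1.92328184e-05,  1.29710079e-05]), 'ee_pos': array([117.97554043, 511.28636862, 230.82813938]), 'orientation': array([-1.79939350e+02, -8.53945436e-03,  1.67003390e+02]), 'contact_force': array([-0.07764614,  0.89544787,  0.48301951]), 'ft_torque': array([-0.02455882, -0.03407865, -0.00036682]), 'gripper_force': 0.0, 'finger_gap': 85.26650891427224} 18.700000000000003
top [[-0.00000e+00 -1.00000e+00  5.00000e-02  4.57830e+02]
 [-1.00000e+00  0.00000e+00 -1.00000e-02 -5.70000e-01]
 [ 1.00000e-02 -5.00000e-02 -1.00000e+00  1.50994e+03]
 [ 0.00000e+00  0.00000e+00  0.00000e+00  1.00000e+00]] 0.9960234375
side [[ 6.7000e-01 -3.7000e-01  6.4000e-01 -1.8514e+02]
 [-7.4000e-01 -3.2000e-01  5.9000e-01 -7.0339e+02]
 [-1.0000e-02 -8.7000e-01 -4.9000e-01  6.8879e+02]
 [ 0.0000e+00  0.0000e+00  0.0000e+00  1.0000e+00]] 0.99618359375
```

View pics/top0.png

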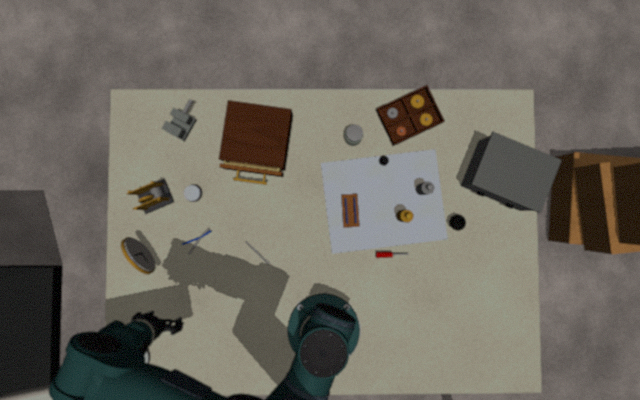

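View pics/side0.png

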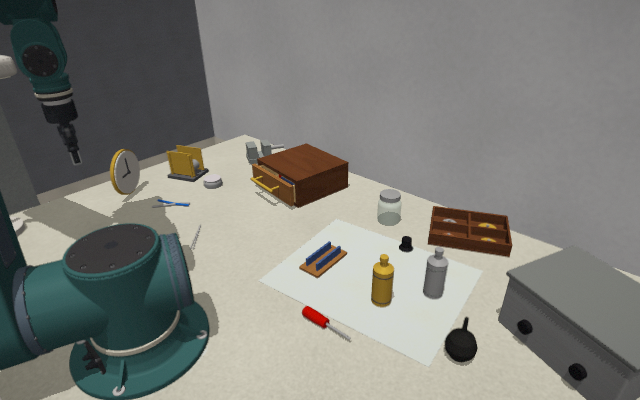

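Top: cabinet at (256,138) with its handle at (250,180), rest (350,210), brass (405,215), steel (425,187), driver (390,254), blower (457,222), loupe (384,160), jar (352,133). The side view agrees: brass (382,280), steel (435,273), rest (323,258). Now I'll measure these.

```bash
python3 - <<'E'
from h import *
def load(n):
    z=np.load(n+'0.npz'); return z['p'],z['d'],{k:z[k] for k in('mtx','k1','camera_from_world')}
def msk(p,lo,hi): return cv2.inRange(cv2.cvtColor(p,cv2.COLOR_RGB2HSV),lo,hi)>0
def box(m,u0,v0,u1,v1):
    o=np.zeros_like(m); o[v0:v1,u0:u1]=m[v0:v1,u0:u1]; return o
def rect(X): 
    (c,s,a)=cv2.minAreaRect(X.astype(np.float32)); return np.round(c,1),np.round(s,1),round(a,2)
for n in('top','side'):
    p,d,m=load(n); W=world(m,d); z=W[...,2]
    bench=np.abs(z)<15; print(n,'bench z',np.nanmedian(z[bench]))
    B={'top':dict(cab=(210,95,300,190),rest=(335,185,365,235),brass=(392,203,418,228),steel=(414,176,438,200),jar=(340,120,366,148)),
       'side':dict(cab=(245,140,355,210),rest=(295,235,352,280),brass=(365,250,400,310),steel=(420,244,450,302),jar=(372,185,406,228))}[n]
    ones=np.ones(z.shape,bool)
    for k,b in B.items():
        s=box(ones,*b)&np.isfinite(z)&(z>15); X=W[s]
        if k=='cab':
            top=X[np.abs(X[:,2]-np.percentile(X[:,2],80))<6]; print(k,'top',top[:,2].mean(),rect(top[:,:2]))
            y=s&msk(p,(15,90,90),(32,255,255)); h=W[y]; print(' yellow',h.min(0),h.max(0),np.median(h,0),rect(h[:,:2]),len(h))
            print('  z hist',np.histogram(h[:,2],8))
        else:
            print(k,len(X),'zmax',X[:,2].max(),'rect z>15',rect(X[:,:2]))
            hi=X[X[:,2]>X[:,2].max()-15]; print('   hi',hi.mean(0))
            if k in('brass','steel'):
                c=X[(X[:,2]<95)&(X[:,2]>20)]
                if len(c)>10:
                    f=np.linalg.lstsq(np.c_[2*c[:,:2],np.ones(len(c))],(c[:,:2]**2).sum(1),rcond=None)[0]; print('   circ',f[:2],np.sqrt(f[2]+f[0]**2+f[1]**2))
            if k=='rest':
                bl=s&msk(p,(100,80,30),(130,255,255)); h=W[bl]; h=h[h[:,2]>25]; print('  blue',len(h),rect(h[:,:2]),h.mean(0))
E
```

```text
top bench z -0.9499289898051302
cab top 99.37528315504595 (array([735.8, 255.7]), array([241.7, 249.8]), 81.76)
 yellow [561.71537663 160.24587392  15.0773926 ] [869.30779041 374.90040045 101.28222804] [619.64529278 274.60905402  67.7546555 ] (array([688.9, 312.6]), array([323.4, 166.3]), 34.24) 379
  z hist (array([ 71,   8,   1,   5, 115,  77,  96,   6]), array([ 15.0773926 ,  25.85299703,  36.62860146,  47.40420589,
        58.17981032,  68.95541475,  79.73101918,  90.50662361,
       101.28222804]))
rest 104 zmax 35.946145582893905 rect z>15 (array([ 462.4, -103. ]), array([123.7,  55.1]), 1.84)
   hi [ 460.76752881 -104.81363184   29.803282  ]
  blue 18 (array([ 459.3, -104.2]), array([81.1, 36.2]), 3.35) [ 462.3365923  -111.07302487   31.34048485]
brass 179 zmax 134.29928763476255 rect z>15 (array([ 439.4, -305.8]), array([44.9, 45.4]), 0.2)
   hi [ 441.23093803 -307.10081522  129.71840508]
   circ [ 440.80321727 -307.61236259] 23.395763402896804
steel 194 zmax 136.1512975132141 rect z>15 (array([ 545.7, -384.5]), array([47.7, 44.7]), 1.49)
   hi [ 544.54229956 -386.02691093  1
[... 820 characters left out ...]
7471099 -108.15193539   29.97580548]
  blue 207 (array([ 464.2, -107.2]), array([103. ,  42.8]), 2.95) [ 460.30132745 -109.02474308   31.17510372]
brass 870 zmax 135.10887601905756 rect z>15 (array([ 440.1, -311.7]), array([44.4, 47.4]), 26.19)
   hi [ 440.32835429 -312.08405762  130.32566033]
   circ [ 443.1423817  -310.05556791] 23.018695654233962
steel 869 zmax 135.4112973537234 rect z>15 (array([ 544.6, -391.6]), array([45.1, 48.5]), 38.35)
   hi [ 544.29510358 -390.81362705  130.36922982]
   circ [ 547.88405299 -389.49608077] 23.098588965775505
jar 705 zmax 101.8139907683668 rect z>15 (array([ 748.9, -120.8]), array([68. , 68.4]), 69.37)
   hi [ 749.20216877 -122.85784994   95.65059908]
```

{"method": "send_rows", "body": {"targets": [0.4,0.908,-0.468,0,0,0,-0.237,0.4,0.908,-0.468,0,0,0,-0.237,0.4,0.908,-0.468,0,0,0,-0.237,0.4,0.908,-0.468,0,0,0,-0.237,0.4,0.908,-0.468,0,0,0,-0.237,0.4,0.908,-0.468,0,0,0,-0.237,0.4,0.908,-0.468,0,0,0,-0.237,0.4,0.908,-0.468,0,0,0,-0.237,0.4,0.908,-0.468,0,0,0,-0.237,0.4,0.908,-0.468,0,0,0,-0.237,0.4,0.908,-0.468,0,0,0,-0.237,0.4,0.908,-0.468,0,0,0,-0.237,0.4,0.908,-0.468,0,0,0,-0.237,0.4,0.908,-0.468,0,0,0,-0.237], "squeeze": 25}}

```text
clock: 1.5
ee_pos: [570.8, 278.4, 231.6]
orientation: [-180.0, -0.0, 81.8]
contact_force: [-0.3, 0.1, 0.4]
finger_gap: 34.1
gripper_force: 0.0
```

```bash
python3 - <<'E'
from h import *
s=sensors.read_state(); print(s['clock'],s['ee_pos'],s['orientation'],s['joint_positions'],s['finger_gap'])
p,d,m=grab('wrist'); save('w1',p); W=world(m,d); np.save('w1.npy',W)
y=(cv2.inRange(cv2.cvtColor(p,cv2.COLOR_RGB2HSV),(15,90,90),(32,255,255))>0)&np.isfinite(W[...,2])&(W[...,2]>50)&(W[...,2]<85)
print(np.linalg.inv(m['camera_from_world']).round(2))
h=W[y]; print(len(h),np.percentile(h,[2,50,98],axis=0) if len(h) else 0)
E
```

```text
1.5 [570.83785079 278.40780286 231.56664151] [-1.79991154e+02 -6.47122815e-03  8.18028990e+01] [1.86494309e+01 2.62927232e+01 1.47082803e+01 7.84205269e+01
 9.76841859e-03 1.16846531e+02] 34.05031091642744
[[ 9.9000e-01 -1.4000e-01 -5.0000e-02  5.8311e+02]
 [-1.4000e-01 -9.4000e-01 -3.2000e-01  3.5916e+02]
 [ 0.0000e+00  3.2000e-01 -9.5000e-01  3.7551e+02]
 [ 0.0000e+00  0.0000e+00  0.0000e+00  1.0000e+00]]
2529 [[566.14196575 199.59020535  64.55723826]
 [590.01063302 291.88293885  68.67210306]
 [648.27906626 369.0360746   80.61965572]]
```

View pics/w1.png

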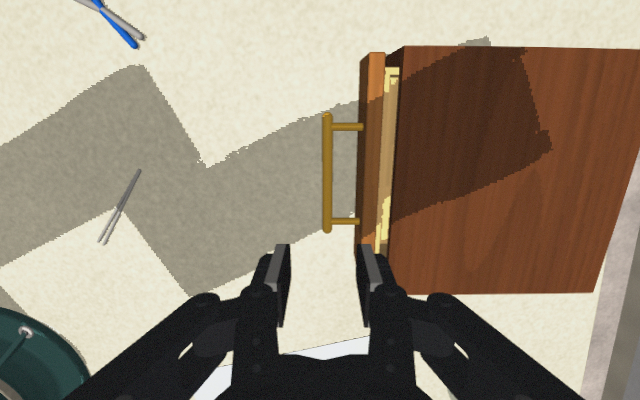

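The wrist view shows the handle bar at (327,112–232), the drawer front at columns 358–385, and the drawer slightly ajar. The fingers are at (285/370, 290).

```bash
python3 - <<'E'
from h import *
W=np.load('w1.npy'); p=cv2.imread('pics/w1.png')[:,:,::-1]
y=(cv2.inRange(cv2.cvtColor(np.ascontiguousarray(p),cv2.COLOR_RGB2HSV),(13,90,60),(32,255,255))>0)
o=np.zeros_like(y); o[105:240,316:338]=y[105:240,316:338]
h=W[o&(W[...,2]>50)]; print(len(h),np.percentile(h,[2,50,98],axis=0))
print(cv2.minAreaRect(h[:,:2].astype(np.float32)), h[:,2].max())
a=W[60:280,405:560].reshape(-1,3); a=a[np.abs(a[:,2]-100)<8]; 
print('cabtop',a.mean(0)); f=W[70:250,355:395].reshape(-1,3);f=f[(f[:,2]>70)&(f[:,2]<100)]
c,s=np.cos(np.radians(-8.2)),np.sin(np.radians(-8.2))
print('front along x:',np.percentile(f[:,:2]@[c,s],[2,50,98]),'z',np.percentile(f[:,2],[5,50,95]),'bar along x',np.percentile(h[:,:2]@[c,s],[2,50,98]), 'y',np.percentile(h[:,:2]@[-s,c],[1,99]))
E
```

```text
1221 [[564.86928742 218.55765697  64.70828174]
 [576.9422544  284.33047506  68.00771527]
 [589.76582047 338.14845744  69.91603902]]
((578.5230712890625, 277.279296875), (127.95845031738281, 15.459712982177734), 82.27398681640625) 70.8225474595211
cabtop [719.08827169 268.18497414 101.3968658 ]
front along x: [564.4630148  573.75477564 591.74892976] z [78.03320665 88.40386264 91.02982226] bar along x [525.85143039 530.77575428 538.94949355] y [295.46684762 419.08674698]
```

{"method": "send_rows", "body": {"targets": [0.36,0.012,0,-0.1,0,0,0,0.36,0.012,0,-0.2,0,0,0,0.36,0.012,0,-0.27,0,0,0,0.36,0.012,0,-0.3,0,0,0,0.36,0.012,0,-0.33,0,0,0,0.36,0.012,0,-0.35,0,0,0,0.36,0.012,0,-0.37,0,0,0,0.36,0.012,0,-0.37,0,0,0,0.36,0.012,0,-0.37,0,0,0,0,0.012,0,-0.37,0,0,0,0,0.012,0,-0.37,0,0,0,0,0.012,0,-0.37,0,0,0,0,0.012,0,-0.37,0,0,0,0,0.012,0,-0.37,0,0,0], "squeeze": 30}}

```text
clock: 2.95
ee_pos: [578.2, 277.8, 46.5]
orientation: [180.0, -0.0, 81.7]
contact_force: [-0.6, 1.5, 5.5]
finger_gap: 10.0
gripper_force: 29.3
```

{"method": "send_rows", "body": {"targets": [0,-0.02,0.0028,0,0,0,0,0,-0.05,0.007,0,0,0,0,0,-0.09,0.0125,0,0,0,0,0,-0.13,0.018,0,0,0,0,0,-0.17,0.0236,0,0,0,0,0,-0.21,0.029,0,0,0,0,0,-0.24,0.0333,0,0,0,0,0,-0.26,0.036,0,0,0,0,0,-0.265,0.0368,0,0,0,0,0,-0.265,0.0368,0,0,0,0]}}

```text
clock: 3.95
ee_pos: [444.9, 296.6, 46.5]
orientation: [180.0, -0.1, 81.7]
contact_force: [0.2, 4.5, 4.2]
finger_gap: 9.8
gripper_force: 29.8
```

{"method": "send_rows", "body": {"targets": [0,-0.008,0.0011,0,0,0,0,0,-0.016,0.0022,0,0,0,0,0,-0.016,0.0022,0,0,0,0]}}

```text
clock: 4.25
ee_pos: [437.2, 297.7, 46.5]
orientation: [180.0, -0.1, 81.7]
contact_force: [0.1, 6.5, 4.8]
finger_gap: 9.9
gripper_force: 29.9
```

Still free; continuing in small steps.

{"method": "send_rows", "body": {"targets": [0,-0.008,0.0011,0,0,0,0,0,-0.016,0.0022,0,0,0,0,0,-0.016,0.0022,0,0,0,0]}}

```text
clock: 4.55
ee_pos: [429.2, 298.8, 46.5]
orientation: [180.0, -0.1, 81.7]
contact_force: [-0.4, 6.1, 5.8]
finger_gap: 9.4
gripper_force: 29.9
```

{"method": "send_rows", "body": {"targets": [0,-0.006,0.0008,0,0,0,0,0,-0.012,0.0016,0,0,0,0,0,-0.012,0.0016,0,0,0,0]}}

```text
clock: 4.85
ee_pos: [423.3, 299.7, 46.5]
orientation: [180.0, -0.1, 81.7]
contact_force: [0.4, 6.8, 5.5]
finger_gap: 9.7
gripper_force: 29.9
```

{"method": "send_rows", "body": {"targets": [0,-0.006,0.0008,0,0,0,0,0,-0.01,0.0014,0,0,0,0,0,-0.01,0.0014,0,0,0,0]}}

```text
clock: 5.15
ee_pos: [422.3, 299.9, 46.7]
orientation: [179.6, -0.0, 81.6]
contact_force: [23.7, -1.3, -12.4]
finger_gap: 9.8
gripper_force: 29.5
```

{"method": "send_rows", "body": {"targets": [0,-0.006,0.0008,0,0,0,0,0,-0.01,0.0014,0,0,0,0,0,-0.01,0.0014,0,0,0,0]}}

```text
clock: 5.45
ee_pos: [422.1, 300.0, 47.0]
orientation: [179.1, 0.0, 81.5]
contact_force: [52.8, -9.5, -31.8]
finger_gap: 9.9
gripper_force: 30.0
```

{"method": "send_rows", "body": {"targets": [0,0.009,-0.0012,0,0,0,0,0,0.018,-0.0025,0,0,0,0,0,0.018,-0.0025,0,0,0,0,0.36,0.018,-0.0025,0,0,0,0,0.36,0.018,-0.0025,0,0,0,0,0.36,0.018,-0.0025,0,0,0,0,0.36,0.018,-0.0025,0,0,0,0,0.36,0.018,-0.0025,0.05,0,0,0,0.36,0.018,-0.0025,0.12,0,0,0,0.36,0.018,-0.0025,0.22,0,0,0,0.36,0.018,-0.0025,0.32,0,0,0,0.36,0.1,-0.015,0.42,0,0,0,0.36,0.2,-0.03,0.42,0,0,0,0.36,0.2,-0.03,0.42,0,0,0,0.36,0.2,-0.03,0.42,0,0,0,0.36,0.2,-0.03,0.42,0,0,0]}}

```text
clock: 7.05
ee_pos: [512.6, 285.3, 255.5]
orientation: [-179.9, 0.0, 81.7]
contact_force: [-0.4, 0.4, -0.3]
finger_gap: 30.5
gripper_force: 0.0
```

```bash
python3 - <<'E'
from h import *
s=sensors.read_state(); print(s['clock'],s['ee_pos'],s['orientation'],s['contact_force'])
p,d,m=grab('wrist'); save('w2',p); W=world(m,d); np.save('w2.npy',W)
H=cv2.cvtColor(p,cv2.COLOR_RGB2HSV)
for n,lo,hi in(('blue',(100,80,30),(130,255,255)),('red',(170,120,60),(180,255,255)),('red0',(0,160,80),(6,255,255))):
    k=(cv2.inRange(H,lo,hi)>0); v,u=np.nonzero(k); 
    if len(u)<5: continue
    h=W[k]; h=h[np.isfinite(h[:,2])]; print(n,len(u),np.percentile(u,[2,98]),np.percentile(v,[2,98]),np.percentile(h,[2,50,98],axis=0).round(1))
E
```

```text
7.05 [512.61927763 285.29960361 255.54145041] [-1.79910721e+02  4.31008918e-02  8.16806883e+01] [-0.3526437   0.3549098  -0.32613038]
blue 1176 [157.5 391. ] [  3.  382.5] [[356.7 222.2   7.6]
 [528.9 293.2  45.1]
 [567.5 489.1 340.2]]
red 21 [335.4 369.2] [123.4 133. ] [[532.4 317.5  37.1]
 [563.7 325.9  63.5]
 [569.8 330.9  80. ]]
red0 169 [335. 375.] [123. 132.] [[531.8 320.9  34.6]
 [563.9 326.   78.7]
 [572.5 331.   80.6]]
```

View pics/w2.png

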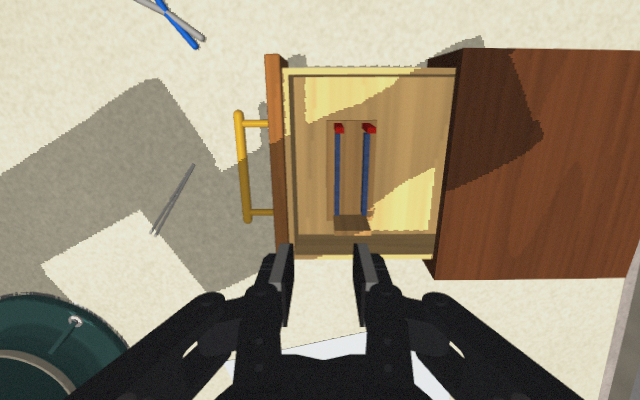

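Drawer out. Cradle: red posts at (338,128) and (369,128), blue bars at columns 337/366 over rows 133–215, and the pale plate at (350,222). Next I'll fit the cradle.

```bash
python3 - <<'E'
from h import *
W=np.load('w2.npy'); p=np.ascontiguousarray(cv2.imread('pics/w2.png')[:,:,::-1]); H=cv2.cvtColor(p,cv2.COLOR_RGB2HSV)
t=np.radians(-8.06);R=np.array([[np.cos(t),np.sin(t)],[-np.sin(t),np.cos(t)]])
def st(n,k,z0=0,z1=200):
    o=np.zeros(k.shape,bool); o[115:235,325:380]=k[115:235,325:380]; h=W[o]; h=h[(h[:,2]>z0)&(h[:,2]<z1)]
    q=h[:,:2]@R.T; print(n,len(q),'cx',np.percentile(q[:,0],[1,50,99]).round(1),'cy',np.percentile(q[:,1],[1,50,99]).round(1),'z',np.percentile(h[:,2],[2,50,98]).round(1)); return h,q
bl=cv2.inRange(H,(100,80,30),(130,255,255))>0
h,q=st('blue',bl,38)
zt=np.percentile(h[:,2],80); k=np.abs(h[:,2]-zt)<3; q=q[k]; print('top',zt,cv2.minAreaRect(q.astype(np.float32)))
mid=(q[:,0].min()+q[:,0].max())/2
for sgn in(-1,1):
    b=q[(q[:,0]-mid)*sgn>0]; f=np.polyfit(b[:,1],b[:,0],1); print('bar',b[:,0].mean(),b.min(0),b.max(0),'tilt deg',np.degrees(f[0]))
st('red',cv2.inRange(H,(0,150,60),(8,255,255))|cv2.inRange(H,(170,120,60),(180,255,255))>0,65)
st('hi(plate tops)',W[...,2]>68)
h,q=st('floor',(W[...,2]<30)&~bl)
# drawer front inner and sides
for v in(170,):
    print([ (u,(W[v,u]).round(0).tolist()) for u in range(265,300,4)],[ (u,(W[v,u]).round(0).tolist()) for u in (425,440,448,455)])
print(np.array([[np.cos(t),-np.sin(t)],[np.sin(t),np.cos(t)]]))
E
```

```text
blue 755 cx [481.8 515.1 520.5] cy [293.6 345.8 391.1] z [43.2 45.4 46.9]
top 46.01207056816314 ((501.4757995605469, 341.90771484375), (38.90137481689453, 98.81002044677734), 0.40260860323905945)
bar 484.047482823471 [481.7090616  292.68325208] [486.68523007 391.19111642] tilt deg 0.011905875111620333
bar 517.5712376993262 [514.57178188 292.60377059] [520.81182473 391.12733277] tilt deg -0.07742106493751022
red 142 cx [480.4 500.8 521.7] cy [396.3 400.4 402.6] z [66.8 79.2 80.6]
hi(plate tops) 424 cx [480.5 502.  521.6] cy [281.7 286.3 402.5] z [68.7 78.8 80.6]
floor 3969 cx [470.2 503.6 540.7] cy [257.4 345.  410.6] z [22.3 28.8 29.9]
[(265, [434.0, 281.0, 2.0]), (269, [439.0, 279.0, -0.0]), (273, [462.0, 298.0, 89.0]), (277, [466.0, 297.0, 88.0]), (281, [471.0, 297.0, 89.0]), (285, [474.0, 296.0, 86.0]), (289, [477.0, 294.0, 79.0]), (293, [480.0, 290.0, 65.0]), (297, [479.0, 279.0, 23.0])] [(425, [638.0, 256.0, 24.0]), (440, [657.0, 254.0, 24.0]), (448, [638.0, 275.0, 101.0]), (455, [645.0, 275.0, 101.0])]
[[ 0.99012178  0.14021003]
 [-0.14021003  0.99012178]]
```

{"method": "send_rows", "body": {"targets": [1,-0.185,-0.98,0.01,0,0,-0.227,1,-0.185,-0.98,0.01,0,0,-0.227,1,-0.185,-0.98,0.01,0,0,-0.227,1,-0.185,-0.98,0.01,0,0,-0.227,1,-0.185,-0.98,0.01,0,0,-0.227,1,-0.185,-0.98,0.01,0,0,-0.227,1,-0.185,-0.98,0.01,0,0,-0.227,1,-0.185,-0.98,0.01,0,0,-0.227,1,-0.185,-0.98,0.01,0,0,-0.227,1,-0.185,-0.98,0.01,0,0,-0.227,1,-0.185,-0.98,0.01,0,0,-0.227,1,-0.185,-0.98,0.01,0,0,-0.227,1,-0.185,-0.98,0.01,0,0,-0.227,1,-0.185,-0.98,0.01,0,0,-0.227]}}

```text
clock: 8.5
ee_pos: [421.1, -203.2, 261.3]
orientation: [-180.0, -0.0, 0.1]
contact_force: [0.2, 0.1, 0.8]
finger_gap: 85.4
gripper_force: 0.0
```

```bash
python3 - <<'E'
from h import *
s=sensors.read_state(); print(s['clock'],s['ee_pos'],s['orientation'],s['joint_positions'])
p,d,m=grab('wrist'); save('w3',p); W=world(m,d); np.save('w3.npy',W)
H=cv2.cvtColor(p,cv2.COLOR_RGB2HSV); z=W[...,2]
bl=(cv2.inRange(H,(100,80,30),(130,255,255))>0)&(z>25)&(z<40); h=W[bl]
print('rest bars',len(h),cv2.minAreaRect(h[:,:2].astype(np.float32)),np.percentile(h,[1,50,99],axis=0))
for n,c in(('brass',(441,-309)),('steel',(546,-388))):
    k=(np.hypot(W[...,0]-c[0],W[...,1]-c[1])<45)&(z>20); X=W[k]
    if len(X)<20: print(n,'none');continue
    c=X[(X[:,2]>20)&(X[:,2]<95)]
    f=np.linalg.lstsq(np.c_[2*c[:,:2],np.ones(len(c))],(c[:,:2]**2).sum(1),rcond=None)[0]
    print(n,len(c),'side circ',f[:2],np.sqrt(f[2]+f[0]**2+f[1]**2)); t=X[X[:,2]>126]; print('  knob',t.mean(0),len(t)); t=X[(X[:,2]>93)&(X[:,2]<104)]; print(' shoulder',cv2.minEnclosingCircle(t[:,:2].astype(np.float32)))
E
```

```text
8.5 [ 421.12839668 -203.1552661   261.34826061] [-1.79993079e+02 -4.17520734e-03  1.07224283e-01] [-3.57589016e+01  8.94221322e+00 -6.23904724e+00  7.48194108e+01
  8.05464723e-03  1.44133874e+02]
rest bars 1074 ((284.602294921875, -46.25263977050781), (72.42741394042969, 482.7054443359375), 71.02727508544922) [[ 415.24146752 -129.74124295   25.23810546]
 [ 465.88683108  -95.50828155   32.94385268]
 [ 511.6812186   -85.76582191   34.93350747]]
brass 734 side circ [ 441.97250502 -309.94383345] 24.01105177432607
  knob [ 433.48273306 -273.87038618  318.50537078] 4335
 shoulder ((442.3811950683594, -309.53912353515625), 24.18062973022461)
steel 1574 side circ [ 546.58846866 -389.01566218] 23.54237550548386
  knob [ 546.06454507 -386.99928451  132.32370487] 612
 shoulder ((546.743896484375, -389.1387939453125), 24.860746383666992)
```

View pics/w3.png

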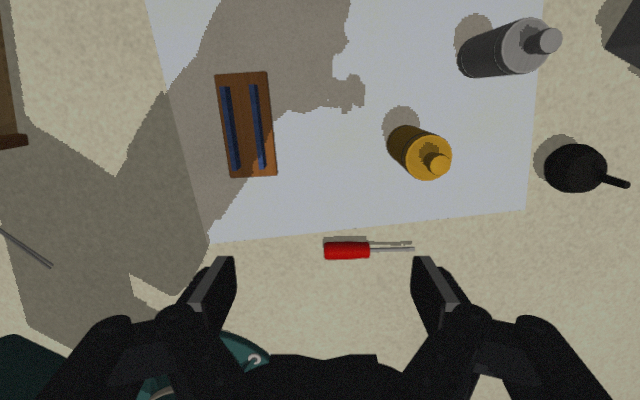

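Rest at (247,125), brass knob at (435,163), steel (530,40), driver (325–415,250), blower (575,168). Now the rest fit, clearances, and pose numbers.

```bash
cat > plan.py <<'E'
import numpy as np
from scipy.spatial.transform import Rotation as Ro
OFF=21.
def pose(G,az,a):
    """grasp point G, neck dir az when laid, tool tilted a deg from down toward az -> TCP, R"""
    R=Ro.from_euler('z',az,degrees=True)*Ro.from_euler('y',-a,degrees=True)*Ro.from_euler('x',180,degrees=True)
    return np.array(G)+OFF*R.as_matrix()[:,2],R
def q56(R,q1):
    B=np.array([[0,0,1],[0,1,0],[-1,0,0.]])
    z=(Ro.from_euler('z',-q1,degrees=True)*R).as_matrix()
    b=[]
    for flip in(0,):
        P=np.degrees(np.arctan2(-z[2,2],z[0,2])); M=Ro.from_matrix(B.T@(Ro.from_euler('y',-P,degrees=True).as_matrix())@z)
        b=M.as_euler('XYZ',degrees=True)
    return P,b
def rel(p0,R0,G,az,a):
    p,R=pose(G,az,a); return np.r_[(p-p0)/500,(R*R0.inv()).as_rotvec()/(2*np.pi)].round(4)
E
python3 - <<'E'
from h import *; from plan import *
W=np.load('w3.npy'); p=np.ascontiguousarray(cv2.imread('pics/w3.png')[:,:,::-1]); H=cv2.cvtColor(p,cv2.COLOR_RGB2HSV); z=W[...,2]
bl=(cv2.inRange(H,(100,80,30),(130,255,255))>0)&(z>28)&(z<40); bl[:60]=0;bl[185:]=0;bl[:,:205]=0;bl[:,290:]=0
h=W[bl]; print('rest bars',len(h),cv2.minAreaRect(h[:,:2].astype(np.float32)),np.median(h[:,2]))
for sl in((slice(70,185),slice(215,243)),(slice(70,185),slice(244,270))):
    o=np.zeros_like(bl); o[sl]=bl[sl]; b=W[o]; f=np.polyfit(b[:,0],b[:,1],1); print(b.mean(0),np.degrees(f[0]),np.ptp(b[:,:2],axis=0))
k=np.zeros_like(bl); k[235:262,320:420]=1; X=W[k&(z>6)]; print('driver',np.percentile(X,[1,99],axis=0))
k=np.zeros_like(bl); k[140:195,540:632]=1; X=W[k&(z>10)]; print('blower',np.percentile(X,[1,99],axis=0))
# tilt model check and q6 guess
_,R=pose((442,-310,51),0,0); print(q56(R,-35.76))
for az in(3,20,-10,-20):
  for L in(150,250):
    for a in(60,):
        p_,R=pose((442.2,-309.8,51),az,a); wc=p_-L*R.as_matrix()[:,2]; q1=np.degrees(np.arctan2(wc[1],wc[0])-np.arcsin(81/np.hypot(*wc[:2])))
        print(az,L,a,'q1 %.0f'%q1,q56(R,q1),wc.round())
E
```

```text
rest bars 973 ((462.8450622558594, -107.36204528808594), (98.37760162353516, 40.81662368774414), 3.476433277130127) 33.06219835608749
[464.05570773 -90.86270883  32.72082137] 3.6553040031252464 [98.04120739 11.8678642 ]
[ 466.17552436 -124.79747525   32.82950839] 3.6275172250183476 [97.53514213 11.4554149 ]
driver [[ 281.77352639 -330.89220702   12.7392822 ]
 [ 432.52562152 -205.44558533  281.86464869]]
blower [[ 389.97645227 -536.82809838   19.88492006]
 [ 445.64759204 -489.72932119  106.01182804]]
(np.float64(90.0), array([-0.00000000e+00,  1.27222187e-14,  1.44240000e+02]))
3 150 60 q1 -54 (np.float64(46.57643262985394), array([-46.49417212,   0.        , 142.53502662])) [ 331. -316.  116.]
3 250 60 q1 -64 (np.float64(56.21664825751725), array([-53.01693305,   0.        , 129.94679707])) [ 244. -320.  166.]
20 150 60 q1 -56 (np.float64(66.58937413813386), array([-56.98547226,   0.        , 117.30863094])) [ 337. -348.  116.]
20 250 60 q1 -66 (np.float64(83.30083589413434), array([-59.77232878,   0.        ,  97.74144802])) [ 256. -378.  166.]
-10 150 60 q1 -52 (np.float64(37.730515686433804), array([-35.20819837,   0.        , 155.95841722])) [ 332. -290.  116.]
-10 250 60 q1 -61 (np.float64(42.39380236287177), array([-42.13254202,   0.        , 148.51522729])) [ 247. -275.  166.]
-20 150 60 q1 -50 (np.float64(33.59208020930831), array([-25.35024672,   0.        , 164.12545402])) [ 337. -272.  116.]
-20 250 60 q1 -57 (np.float64(35.758103562348644), array([-3.11705482e+01,  1.27222187e-14,  1.59558536e+02])) [ 256. -242.  166.]
```

```bash
python3 - <<'E'
from h import *; from plan import *
s=sensors.read_state(); print(s['ee_pos'],s['orientation'])
p0=np.array([421.1,-204.6,261.3]); R0=Ro.from_euler('xyz',[180,0,0],degrees=True)
G=np.array([442.2,-309.8,52]); az,a=-15,65
_,R=pose(G,az,a); t=R.as_matrix()[:,2]
for b,up in((90,90),(90,0),(0,0)):
    g=G-b*t+[0,0,up]; print(rel(p0,R0,g,az,a), pose(g,az,a)[0].round(1))
print(R.as_euler('xyz',degrees=True))
E
```

```text
[ 421.20623997 -203.2612985   261.35205494] [-1.79994919e+02 -3.04857309e-03  1.03964348e-01]
[-0.0786 -0.178  -0.1803 -0.0236 -0.1795 -0.0371] [ 381.8 -293.6  171.2]
[-0.0786 -0.178  -0.3603 -0.0236 -0.1795 -0.0371] [ 381.8 -293.6   81.2]
[ 0.079  -0.2203 -0.4363 -0.0236 -0.1795 -0.0371] [ 460.6 -314.7   43.1]
[180. -65. -15.]
```

{"method": "send_rows", "body": {"targets": [1,-0.0786,-0.178,-0.1803,-0.0236,-0.1795,-0.0371,1,-0.0786,-0.178,-0.1803,-0.0236,-0.1795,-0.0371,1,-0.0786,-0.178,-0.1803,-0.0236,-0.1795,-0.0371,1,-0.0786,-0.178,-0.1803,-0.0236,-0.1795,-0.0371,1,-0.0786,-0.178,-0.1803,-0.0236,-0.1795,-0.0371,1,-0.0786,-0.178,-0.1803,-0.0236,-0.1795,-0.0371,1,-0.0786,-0.178,-0.1803,-0.0236,-0.1795,-0.0371,1,-0.0786,-0.178,-0.1803,-0.0236,-0.1795,-0.0371,1,-0.0786,-0.178,-0.1803,-0.0236,-0.1795,-0.0371,1,-0.0786,-0.178,-0.1803,-0.0236,-0.1795,-0.0371,1,-0.0786,-0.178,-0.1803,-0.0236,-0.1795,-0.0371,1,-0.0786,-0.178,-0.1803,-0.0236,-0.1795,-0.0371]}}

```text
clock: 9.75
ee_pos: [375.0, -307.0, 190.4]
orientation: [-178.5, -63.6, -15.1]
contact_force: [0.1, 0.5, -0.4]
finger_gap: 85.4
gripper_force: 0.0
```

```bash
python3 - <<'E'
from h import *
s=sensors.read_state(); print(s['ee_pos'],s['orientation'],s['joint_positions'])
E
```

```text
[ 375.03477705 -306.97241858  190.38154471] [-178.54058431  -63.55890386  -15.06220548] [-79.9438008   -2.16754349 -67.40506027 -13.95969623  55.21171246
 135.03804734]
```

Joint 3 hit its limit because the approach folds the arm too far. I'll fit a quick kinematic model so I can choose a reachable tilt and azimuth.

```bash
cat > kin.py <<'E'
import numpy as np
from scipy.optimize import least_squares
from plan import *
B=np.array([[0,0,1],[0,1,0],[-1,0,0.]])
D=[([68.105,15.0986,-2.8036,72.159,0,81.1017],(117.98,511.29,230.83)),([18.649,26.293,14.708,78.42,0.01,116.85],(570.84,278.41,231.57)),
([-35.759,8.942,-6.239,74.819,.008,144.13],(421.13,-203.16,261.35)),([-79.944,-2.1675,-67.405,-13.96,55.2117,135.038],(375.03,-306.97,190.38))]
def fk(q,k):
    r0,z0,L1,L2,e,L,lat=k; a=np.radians(q)
    P=q[1]-q[2]+q[3]
    M=Ro.from_euler('y',P,degrees=True).as_matrix()@B
    T=M@Ro.from_euler('XZ',[SGN*q[4],q[5]],degrees=True).as_matrix()
    p=np.array([r0+L1*np.sin(a[1])+L2*np.cos(a[1]-a[2]),lat,z0+L1*np.cos(a[1])-L2*np.sin(a[1]-a[2])])+e*M[:,2]+L*T[:,2]
    Z=Ro.from_euler('z',q[0],degrees=True).as_matrix(); return Z@p,Z@T
best=None
g=np.array([0,200,280,280,100,220,81.])
for SGN in(1,-1):
    f=least_squares(lambda k:np.r_[np.concatenate([fk(q,k)[0]-p for q,p in D]),.002*(k-g)],g)
    if best is None or f.cost<best[0].cost: best=(f,SGN)
K,SGN=best[0].x,best[1]
LO=np.array([-151.79,-50.71,-67.44,-121.81,-77.56,-180]);HI=np.array([151.79,97.33,78.34,120.89,73.72,180])
def ik(p,R,q0):
    Rm=R.as_matrix()
    def res(q):
        x,T=fk(q,K); return np.r_[x-p,100*Ro.from_matrix(T.T@Rm).as_rotvec()]
    s=least_squares(res,np.clip(q0,LO+.5,HI-.5),bounds=(LO,HI)); return s.x,np.abs(s.fun).max()
E
python3 - <<'E'
from kin import *
print(SGN,best[0].cost,K.round(1)); 
for q,p in D: print((fk(q,K)[0]-p).round(1), Ro.from_matrix(fk(q,K)[1]).as_euler('xyz',degrees=True).round(1))
import plan; plan.OFF=19.
seed=[-60,5,-40,20,45,140]
for a in(50,55,60,65):
  for az in(-60,-45,-30,-15,3,20,40,60):
    o=[]
    for up in(0,110):
        p,R=pose((442.2,-309.8,52+up),az,a); c=min((ik(p,R,s) for s in(seed,[-60,5,-40,20,-45,170],[-60,5,-40,20,45,-170])),key=lambda t:t[1]); o.append((round(c[1],1),c[0].round(0).tolist()))
    if max(x[0] for x in o)<3: print(a,az,o)
E
```

```text
-1 25.08114594638535 [-56.2 351.7 567.2 445.8 250.5 284.6  81.4]
[-1.4 -2.9 -3.7] [-179.9   -0.   167. ]
[1.7 0.8 3.9] [-180.    -0.    81.8]
[ 1.5 -0.9 -1.3] [-1.8e+02 -0.0e+00  1.0e-01]
[-0.6  0.3  1.1] [-178.5  -63.6  -15.1]
50 -60 [(np.float64(0.0), [-34.0, 32.0, -67.0, -56.0, -19.0, -163.0]), (np.float64(0.0), [-34.0, 6.0, -62.0, -25.0, -19.0, -163.0])]
50 -15 [(np.float64(0.0), [-60.0, 26.0, -65.0, -42.0, 32.0, 148.0]), (np.float64(0.0), [-60.0, 3.0, -59.0, -13.0, 32.0, 148.0])]
50 3 [(np.float64(0.0), [-65.0, 22.0, -51.0, -7.0, 45.0, 122.0]), (np.float64(0.0), [-65.0, 7.0, -45.0, 14.0, 45.0, 122.0])]
50 20 [(np.float64(0.0), [-67.0, 27.0, -32.0, 27.0, 50.0, 95.0]), (np.float64(0.0), [-67.0, 17.0, -27.0, 42.0, 50.0, 95.0])]
50 40 [(np.float64(0.0), [-66.0, 39.0, -9.0, 60.0, 47.0, 66.0]), (np.float64(0.0), [-66.0, 31.0, -5.0, 72.0, 47.0, 66.0])]
50 60 [(np.float64(0.0), [-63.0, 50.0, 11.0, 84.0, 40.0, 45.0]), (np.float64(0.0), [-63.0, 44.0, 14.0, 93.0, 40.0, 45.0])]
55 -15 [(np.float64(2.0), [-61.0, 32.0, -67.0, -52.0, 37.0, 148.0]), (np.float64(0.0), [-61.0, 7.0, -64.0, -26.0, 
[... 808 characters left out ...]
70.0, 55.0, 56.0]), (np.float64(0.0), [-69.0, 39.0, -0.0, 80.0, 55.0, 56.0])]
60 60 [(np.float64(0.0), [-65.0, 59.0, 20.0, 96.0, 45.0, 36.0]), (np.float64(0.0), [-65.0, 52.0, 22.0, 104.0, 45.0, 36.0])]
65 3 [(np.float64(0.0), [-70.0, 34.0, -59.0, -34.0, 60.0, 125.0]), (np.float64(0.0), [-70.0, 14.0, -55.0, -10.0, 60.0, 125.0])]
65 20 [(np.float64(0.0), [-72.0, 35.0, -30.0, 29.0, 65.0, 86.0]), (np.float64(0.0), [-72.0, 24.0, -27.0, 43.0, 65.0, 86.0])]
65 40 [(np.float64(0.0), [-70.0, 51.0, 1.0, 76.0, 59.0, 50.0]), (np.float64(0.0), [-70.0, 43.0, 3.0, 86.0, 59.0, 50.0])]
65 60 [(np.float64(0.0), [-66.0, 64.0, 25.0, 103.0, 47.0, 30.0]), (np.float64(0.0), [-66.0, 57.0, 26.0, 110.0, 47.0, 30.0])]
```

```bash
sed -i 's/OFF=21./OFF=19./' plan.py; python3 - <<'E'
from h import *; from kin import *
s=sensors.read_state(); p0=s['ee_pos']; R0=Ro.from_euler('xyz',s['orientation'],degrees=True); print(p0)
for up in(110,0):
    print(up,rel(p0,R0,(442.2,-309.8,52+up),12,60),pose((442.2,-309.8,52+up),12,60)[0])
seed=[-45,30,-20,90,0,150]
for G,az,a in(((442,-310,182),12,60),((442,-310,182),8,15),((455,-200,190),6,-10),((463,-107.6,150),3.6,-30),((463,-107.6,53),3.6,-30),((463,-107.6,53),3.6,0),((544,268,66),82,0),((544,268,180),82,0)):
    p,R=pose(G,az,a); c=ik(p,R,seed); seed=c[0]; print(az,a,round(c[1],1),c[0].round(0))
E
```

```text
[ 375.03477705 -306.97241858  190.38154471]
110 [ 0.1665  0.0012 -0.0758 -0.0017  0.01    0.0716] [ 458.29491275 -306.37892069  152.5       ]
0 [ 0.1665  0.0012 -0.2958 -0.0017  0.01    0.0716] [ 458.29491275 -306.37892069   42.5       ]
12 60 0.0 [-70.  13. -38.  25.  59. 106.]
8 15 0.0 [-50.  12. -18.  52.  13. 123.]
6 -10 0.0 [-30.  22.  -1.  75.  -6. 144.]
3.6 -30 0.0 [-17.  40.  16.  94. -10. 162.]
3.6 -30 0.0 [-17.  45.  11.  85. -10. 162.]
3.6 0 0.0 [-23.  21. -23.  46.  -0. 153.]
82 0 0.0 [ 19.  31.  -4.  55.  -0. 117.]
82 0 0.0 [ 19.  25.   3.  68.  -0. 117.]
```

{"method": "send_rows", "body": {"targets": [1,0.1665,0.0012,-0.036,-0.0017,0.01,0.0716,1,0.1665,0.0012,-0.036,-0.0017,0.01,0.0716,1,0.1665,0.0012,-0.036,-0.0017,0.01,0.0716,1,0.1665,0.0012,-0.036,-0.0017,0.01,0.0716,1,0.1665,0.0012,-0.036,-0.0017,0.01,0.0716,1,0.1665,0.0012,-0.036,-0.0017,0.01,0.0716,1,0.1665,0.0012,-0.036,-0.0017,0.01,0.0716]}}

```text
clock: 10.45
ee_pos: [457.9, -306.6, 172.6]
orientation: [179.9, -60.1, 12.0]
contact_force: [-0.1, 0.4, 0.2]
finger_gap: 85.4
gripper_force: 0.0
```

```bash
python3 - <<'E'
from h import *; from kin import *
s=sensors.read_state(); p0=s['ee_pos']; R0=Ro.from_euler('xyz',s['orientation'],degrees=True); print(p0,s['orientation'],s['joint_positions'])
for up in(110,0):
    print(up,rel(p0,R0,(442.2,-309.8,52+up),12,60))
E
```

```text
[ 457.88443789 -306.64527182  172.63056269] [179.87854436 -60.08097418  11.99338577] [-70.10672212  12.55861106 -43.13011026  20.65062746  59.11645678
 105.74226065]
110 [ 0.0008  0.0005 -0.0403  0.0001  0.0003  0.0003]
0 [ 8.000e-04  5.000e-04 -2.603e-01  1.000e-04  3.000e-04  3.000e-04]
```

{"method": "send_rows", "body": {"targets": [1,0.0008,0.0005,-0.06,0,0,0,1,0.0008,0.0005,-0.13,0,0,0,1,0.0008,0.0005,-0.18,0,0,0,1,0.0008,0.0005,-0.22,0,0,0,1,0.0008,0.0005,-0.25,0,0,0,1,0.0008,0.0005,-0.26,0,0,0,1,0.0008,0.0005,-0.26,0,0,0]}}

```text
clock: 11.15
ee_pos: [458.1, -306.7, 42.8]
orientation: [180.0, -60.1, 11.9]
contact_force: [-0.1, 0.3, -0.4]
finger_gap: 85.3
gripper_force: 0.0
```

{"method": "send_rows", "body": {"targets": [0.7,0,0,0,0,0,0,0.62,0,0,0,0,0,0,0.5,0,0,0,0,0,0,0.4,0,0,0,0,0,0,0.3,0,0,0,0,0,0,0.2,0,0,0,0,0,0,0.2,0,0,0,0,0,0], "squeeze": 50}}

```text
clock: 11.85
ee_pos: [458.4, -307.4, 43.8]
orientation: [179.8, -60.2, 12.1]
contact_force: [-5.4, 0.8, 8.1]
finger_gap: 46.5
gripper_force: 51.0
```

Gripped (46.5 mm gap). Lifting gently.

{"method": "send_rows", "body": {"targets": [0.2,0,0,0.01,0,0,0,0.2,0,0,0.03,0,0,0,0.2,0,0,0.07,0,0,0,0.2,0,0,0.12,0,0,0,0.2,0,0,0.18,0,0,0,0.2,0,0,0.24,0,0,0,0.2,0,0,0.27,0,0,0,0.2,0,0,0.28,0,0,0,0.2,0,0,0.28,0,0,0]}}

```text
clock: 12.75
ee_pos: [458.2, -307.2, 183.0]
orientation: [179.8, -60.1, 12.1]
contact_force: [-1.0, 0.1, -6.0]
finger_gap: 46.9
gripper_force: 52.3
```

```bash
python3 - <<'E'
from h import *; from kin import *
s=sensors.read_state(); p0=s['ee_pos']; R0=Ro.from_euler('xyz',s['orientation'],degrees=True); print(p0,s['orientation'],s['contact_force'],s['finger_gap'])
A=np.array((442.2,-309.8,192)); Bq=np.array((463,-107.6,160))
n=14
for i in range(1,n+1):
    f=i/n; print(', '.join(map(str,rel(p0,R0,A+(Bq-A)*f,12-8.4*f,60-90*f).round(4))))
p,d,m=grab('side'); save('s1',p[150:330,250:500])
E
```

```text
[ 458.19490544 -307.22094615  183.01703799] [179.81092054 -60.06840373  12.09746412] [-0.97777035  0.06830941 -6.02031523] 46.85688377102976
0.001, 0.0298, -0.0092, -0.0034, 0.0177, -0.0015
0.0013, 0.0578, -0.017, -0.0068, 0.0353, -0.0032
0.0013, 0.0859, -0.0246, -0.0101, 0.0528, -0.0048
0.001, 0.114, -0.0317, -0.0131, 0.0704, -0.0064
0.0004, 0.142, -0.0385, -0.016, 0.088, -0.008
-0.0004, 0.1702, -0.0448, -0.0187, 0.1057, -0.0095
-0.0014, 0.1984, -0.0507, -0.0212, 0.1234, -0.011
-0.0026, 0.2266, -0.0562, -0.0235, 0.1411, -0.0124
-0.0038, 0.255, -0.0612, -0.0257, 0.1589, -0.0137
-0.0051, 0.2834, -0.0656, -0.0276, 0.1767, -0.0149
-0.0063, 0.3119, -0.0697, -0.0294, 0.1945, -0.0159
-0.0075, 0.3405, -0.0732, -0.031, 0.2123, -0.0169
-0.0085, 0.3692, -0.0763, -0.0324, 0.2302, -0.0177
-0.0094, 0.398, -0.0789, -0.0336, 0.2481, -0.0184
```

View pics/s1.png

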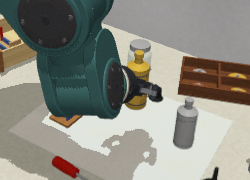

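The crop shows the brass held upright at (138,80), clear of the bench. Now turning it onto its side above the rest.

{"method": "send_rows", "body": {"targets": [0.2,0.001,0.0298,-0.0092,-0.0034,0.0177,-0.0015,0.2,0.0013,0.0578,-0.017,-0.0068,0.0353,-0.0032,0.2,0.0013,0.0859,-0.0246,-0.0101,0.0528,-0.0048,0.2,0.001,0.114,-0.0317,-0.0131,0.0704,-0.0064,0.2,0.0004,0.142,-0.0385,-0.016,0.088,-0.008,0.2,-0.0004,0.1702,-0.0448,-0.0187,0.1057,-0.0095,0.2,-0.0014,0.1984,-0.0507,-0.0212,0.1234,-0.011,0.2,-0.0026,0.2266,-0.0562,-0.0235,0.1411,-0.0124,0.2,-0.0038,0.255,-0.0612,-0.0257,0.1589,-0.0137,0.2,-0.0051,0.2834,-0.0656,-0.0276,0.1767,-0.0149,0.2,-0.0063,0.3119,-0.0697,-0.0294,0.1945,-0.0159,0.2,-0.0075,0.3405,-0.0732,-0.031,0.2123,-0.0169,0.2,-0.0085,0.3692,-0.0763,-0.0324,0.2302,-0.0177,0.2,-0.0094,0.398,-0.0789,-0.0336,0.2481,-0.0184,0.2,-0.0094,0.398,-0.0789,-0.0336,0.2481,-0.0184,0.2,-0.0094,0.398,-0.0789,-0.0336,0.2481,-0.0184,0.2,-0.0094,0.398,-0.0789,-0.0336,0.2481,-0.0184]}}

```text
clock: 14.5
ee_pos: [453.5, -108.6, 143.2]
orientation: [-180.0, 29.9, 3.5]
contact_force: [-0.0, 0.2, -5.3]
finger_gap: 46.7
gripper_force: 53.2
```

```bash
python3 - <<'E'
from h import *; from kin import *
s=sensors.read_state(); p0=s['ee_pos']; R0=Ro.from_euler('xyz',s['orientation'],degrees=True); print(p0,s['orientation'],s['contact_force'],s['finger_gap'],s['joint_positions'])
for z in(160,100,56,51.5):print(rel(p0,R0,(463,-107.6,z),3.6,-30))
# brass seen by cameras: axis estimate from points above z=120
for n in('side','top'):
    p,d,m=grab(n); W=world(m,d); H=cv2.cvtColor(p,cv2.COLOR_RGB2HSV); z=W[...,2]
    k=(cv2.inRange(H,(15,110,60),(32,255,255))>0)&(z>110)&(z<230)&(abs(W[...,1]+107)<60)&(abs(W[...,0]-470)<110)
    h=W[k]; print(n,len(h)); 
    if len(h)>30:
        c=h.mean(0); v=np.linalg.svd(h-c,full_matrices=False)[2][0]; print(c.round(1),v.round(3),np.percentile(h,[1,99],axis=0).round(1))
    if n=='side': save('s2',p[150:330,250:500])
E
```

```text
[ 453.49444354 -108.61769251  143.20806528] [-179.9751403    29.86695577    3.53475894] [-0.03745933  0.24424065 -5.30647396] 46.70043412886521 [-17.26108773  32.90051762   3.99975215  89.33609366 -10.1601116
 161.7725925 ]
[ 0.      0.0008  0.0007 -0.0001  0.0004  0.0002]
[ 0.000e+00  8.000e-04 -1.193e-01 -1.000e-04  4.000e-04  2.000e-04]
[ 0.000e+00  8.000e-04 -2.073e-01 -1.000e-04  4.000e-04  2.000e-04]
[ 0.000e+00  8.000e-04 -2.163e-01 -1.000e-04  4.000e-04  2.000e-04]
side 540
[ 436.5 -117.6  171.8] [-0.961  0.003 -0.275] [[ 409.9 -135.   141.3]
 [ 505.   -90.8  187.1]]
top 0
```

View pics/s2.png

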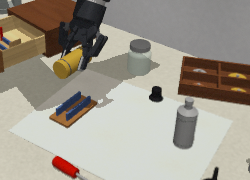

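The crop shows the brass lying roughly level above the bars at (70,62), neck hidden behind the gripper. Checking its tilt numerically before lowering.

```bash
python3 - <<'E'
from h import *
p,d,m=grab('side'); W=world(m,d); H=cv2.cvtColor(p,cv2.COLOR_RGB2HSV); z=W[...,2]
k=(cv2.inRange(H,(13,80,40),(34,255,255))>0)&(z>110)&(z<230)&(abs(W[...,1]+107)<60)&(abs(W[...,0]-470)<110)
h=W[k]; u=h[:,0]*.998+h[:,1]*.063
for b in range(400,520,10):
    s=h[(u>=b)&(u<b+10)]
    if len(s)>4: print(b,len(s),'z',s[:,2].min().round(1),s[:,2].max().round(1),'y',s[:,1].min().round(1),s[:,1].max().round(1))
# cylinder fit: points with u>415
from scipy.optimize import least_squares
q=h[(u>412)&(u<455)]
def f(x):
    v=np.array([1,x[2],x[3]]);v/=np.linalg.norm(v); r=q-[440,x[0],x[1]]; return np.linalg.norm(r-np.outer(r@v,v),axis=1)-24
s=least_squares(f,[-108,160,.06,0],loss='soft_l1'); print(s.x.round(3),s.cost,len(q))
E
```

```text
400 219 z 139.6 186.6 y -136.9 -89.3
410 53 z 143.1 186.9 y -135.0 -98.3
420 60 z 150.9 186.7 y -135.2 -98.6
430 54 z 146.4 186.0 y -136.2 -94.1
440 53 z 147.4 186.3 y -133.6 -92.6
450 41 z 164.1 186.5 y -133.0 -74.5
460 38 z 173.7 203.4 y -133.4 -49.4
470 25 z 172.1 187.7 y -124.3 -82.2
480 12 z 182.9 187.0 y -112.6 -97.5
490 13 z 151.9 186.8 y -130.9 -94.5
[-1.09447e+02  1.61607e+02  6.00000e-02  0.00000e+00] 120.07589783436556 232
```

Ridge height is constant at 186.5 mm, so the weight is level and centred. Lowering it.

{"method": "send_rows", "body": {"targets": [0.2,0,0.0008,-0.04,0,0.0004,0,0.2,0,0.0008,-0.1,0,0.0004,0,0.2,0,0.0008,-0.15,0,0.0004,0,0.2,0,0.0008,-0.18,0,0.0004,0,0.2,0,0.0008,-0.2,0,0.0004,0,0.2,0,0.0008,-0.21,0,0.0004,0,0.2,0,0.0008,-0.212,0,0.0004,0,0.2,0,0.0008,-0.212,0,0.0004,0]}}

```text
clock: 15.45
ee_pos: [453.8, -108.0, 38.0]
orientation: [-180.0, 30.1, 3.5]
contact_force: [0.0, -0.4, -5.2]
finger_gap: 46.7
gripper_force: 53.2
```

{"method": "send_rows", "body": {"targets": [0.2,0,0,-0.002,0,0,0,0.2,0,0,-0.003,0,0,0,0.2,0,0,-0.003,0,0,0]}}

```text
clock: 15.75
ee_pos: [453.8, -108.0, 36.2]
orientation: [-180.0, 30.1, 3.6]
contact_force: [0.9, -0.2, -2.1]
finger_gap: 46.7
gripper_force: 53.6
```

{"method": "send_rows", "body": {"targets": [0.2,0,0,-0.001,0,0,0,0.2,0,0,-0.0015,0,0,0,0.2,0,0,-0.0015,0,0,0]}}

```text
clock: 16.05
ee_pos: [453.8, -108.0, 35.9]
orientation: [180.0, 30.1, 3.6]
contact_force: [1.1, 0.5, 7.3]
finger_gap: 46.3
gripper_force: 54.6
```

{"method": "send_rows", "body": {"targets": [0.5,0,0,0,0,0,0,0.54,0,0,0,0,0,0,0.57,0,0,0,0,0,0,0.6,0,0,0,0,0,0,0.65,0,0,0,0,0,0,0.72,0,0,0,0,0,0,0.8,0,0,0,0,0,0,0.9,0,0,0,0,0,0,1,0,0,0,0,0,0,1,0,0,0,0,0,0,1,0,0,0,0,0,0], "squeeze": 20}}

```text
clock: 17.15
ee_pos: [453.6, -107.9, 35.2]
orientation: [-180.0, 30.1, 3.6]
contact_force: [-0.2, -0.1, 0.1]
finger_gap: 85.5
gripper_force: 0.0
```

```bash
python3 - <<'E'
from h import *; from plan import *
s=sensors.read_state(); p0=s['ee_pos']; R0=Ro.from_euler('xyz',s['orientation'],degrees=True); print(p0,s['orientation'],s['contact_force'],s['finger_gap'])
t=R0.as_matrix()[:,2]; print('tool z',t.round(3))
b=(-110*t/500).round(4); print('back off',b)
G=(463,-107.6,155)
print('level view', rel(p0,R0,(445,-107.6,210),3.6,0))
E
```

```text
[ 453.59445026 -107.9050496    35.16786171] [-179.97662789   30.10655488    3.55856424] [-0.23501963 -0.11709781  0.1144023 ] 85.4859461784892
tool z [-0.501 -0.031 -0.865]
back off [0.1101 0.0068 0.1903]
level view [-1.720e-02  6.000e-04  3.117e-01  5.200e-03 -8.350e-02  1.000e-04]
```

{"method": "send_rows", "body": {"targets": [1,0.03,0.002,0.052,0,0,0,1,0.07,0.0043,0.121,0,0,0,1,0.11,0.0068,0.19,0,0,0,1,0.05,0.004,0.3117,0.0052,-0.0835,0,1,-0.0172,0.0006,0.3117,0.0052,-0.0835,0,1,-0.0172,0.0006,0.3117,0.0052,-0.0835,0,1,-0.0172,0.0006,0.3117,0.0052,-0.0835,0,1,-0.0172,0.0006,0.3117,0.0052,-0.0835,0,1,-0.0172,0.0006,0.3117,0.0052,-0.0835,0]}}

```text
clock: 18.05
ee_pos: [444.2, -107.7, 191.8]
orientation: [180.0, -0.0, 3.5]
contact_force: [0.1, 0.7, -0.1]
finger_gap: 85.5
gripper_force: 0.0
```

```bash
python3 - <<'E'
from h import *
s=sensors.read_state(); print(s['clock'],s['ee_pos'],s['orientation'],s['joint_positions'])
p,d,m=grab('wrist'); save('w4',p); W=world(m,d); np.save('w4.npy',W)
H=cv2.cvtColor(p,cv2.COLOR_RGB2HSV); z=W[...,2]
k=(cv2.inRange(H,(13,80,40),(34,255,255))>0)&(z>35)&(z<90)&(abs(W[...,1]+107)<60)&(abs(W[...,0]-470)<110)
h=W[k]; print(len(h),cv2.minAreaRect(h[:,:2].astype(np.float32)),np.percentile(h,[1,99],axis=0))
u=h[:,:2]@[np.cos(.063),np.sin(.063)]
for b in range(400,550,12):
    q=h[(u>=b)&(u<b+12)]
    if len(q)>5: print(b,len(q),'zmax',np.percentile(q[:,2],97).round(1),'y at top',q[q[:,2]>np.percentile(q[:,2],80)][:,1].mean().round(1),'y',q[:,1].min().round(1),q[:,1].max().round(1))
E
```

```text
18.05 [ 444.22324702 -107.67432276  191.80385601] [ 1.79987540e+02 -2.18220533e-02  3.50003022e+00] [-2.38570957e+01  9.41991680e+00 -1.66056037e+01  6.39493723e+01
 -1.03837404e-03  1.52642876e+02]
6144 ((476.6221618652344, -106.19656372070312), (131.68264770507812, 47.64748764038086), 3.5427656173706055) [[ 412.97541072 -130.70996416   55.01006056]
 [ 540.20205555  -83.59043583   77.46159769]]
400 376 zmax 77.0 y at top -110.7 y -133.3 -86.6
412 467 zmax 77.1 y at top -109.6 y -133.0 -86.3
424 621 zmax 77.0 y at top -109.5 y -132.1 -84.6
436 650 zmax 77.1 y at top -107.8 y -131.8 -84.5
448 657 zmax 77.2 y at top -107.2 y -131.0 -84.2
460 691 zmax 77.2 y at top -106.8 y -129.0 -82.4
472 719 zmax 77.1 y at top -105.8 y -128.8 -82.3
484 583 zmax 77.0 y at top -105.5 y -127.9 -82.1
496 720 zmax 76.8 y at top -104.5 y -126.8 -80.5
508 264 zmax 64.0 y at top -103.4 y -113.7 -93.7
520 310 zmax 62.8 y at top -102.7 y -111.8 -93.3
532 86 zmax 63.2 y at top -102.4 y -111.2 -93.1
```

View pics/w4.png

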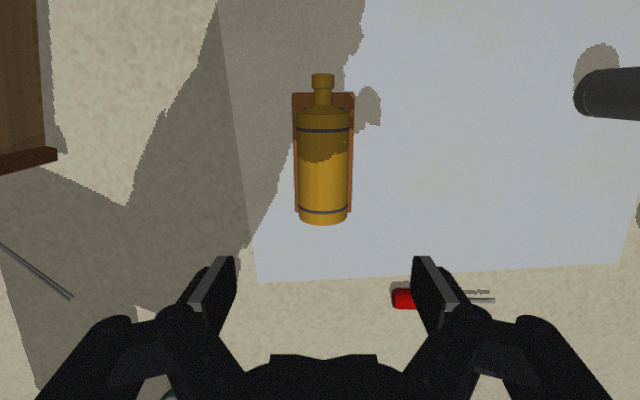

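The weight lies on the bars, from foot (323,215) to knob (323,80). Its middle is at (461,-107). Regrasping from straight above.

{"method": "send_rows", "body": {"targets": [1,0.0336,0.001,-0.05,0,0,0,1,0.0336,0.001,-0.12,0,0,0,1,0.0336,0.001,-0.19,0,0,0,1,0.0336,0.001,-0.25,0,0,0,1,0.0336,0.001,-0.29,0,0,0,1,0.0336,0.001,-0.312,0,0,0,1,0.0336,0.001,-0.3146,0,0,0,0.8,0.0336,0.001,-0.3146,0,0,0,0.65,0.0336,0.001,-0.3146,0,0,0,0.55,0.0336,0.001,-0.3146,0,0,0,0.4,0.0336,0.001,-0.3146,0,0,0,0.2,0.0336,0.001,-0.3146,0,0,0,0.2,0.0336,0.001,-0.3146,0,0,0,0.2,0.0336,0.001,-0.3146,0,0,0], "squeeze": 50}}

```text
clock: 19.5
ee_pos: [462.3, -106.6, 34.5]
orientation: [-179.9, -0.1, 3.6]
contact_force: [-0.3, 6.0, 4.6]
finger_gap: 46.5
gripper_force: 50.3
```

{"method": "send_rows", "body": {"targets": [0.2,0,0,0.01,0,0,0,0.2,0,0,0.04,0,0,0,0.2,0,0,0.09,0,0,0,0.2,0,0,0.16,0,0,0,0.2,0,0,0.23,0,0,0,0.2,0,0,0.27,0,0,0,0.2,0,0,0.28,0,0,0,0.2,0,0,0.28,0,0,0]}}

```text
clock: 20.3
ee_pos: [461.9, -107.2, 173.9]
orientation: [180.0, -0.0, 3.6]
contact_force: [0.9, 0.9, -5.6]
finger_gap: 46.1
gripper_force: 52.9
```

```bash
python3 - <<'E'
from h import *
s=sensors.read_state(); print(s['clock'],s['ee_pos'],s['orientation'],s['contact_force'],s['finger_gap'])
p,d,m=grab('wrist'); W=world(m,d); H=cv2.cvtColor(p,cv2.COLOR_RGB2HSV); z=W[...,2]
k=(cv2.inRange(H,(13,80,40),(34,255,255))>0)&(z>150)&(z<240)&(np.hypot(W[...,1]+107,W[...,0]-470)<100)
h=W[k]; print(len(h)); u=h[:,:2]@[np.cos(.062),np.sin(.062)]
print(u.min(),u.max())
for b in range(400,550,12):
    q=h[(u>=b)&(u<b+12)]
    if len(q)>5: print(b,len(q),'zmax',np.percentile(q[:,2],97).round(1),'y',q[:,1].min().round(1),q[:,1].max().round(1))
E
```

```text
20.3 [ 461.85211612 -107.17546488  173.90626148] [ 1.79999436e+02 -4.45775875e-02  3.55673075e+00] [ 0.86235331  0.89162751 -5.63547408] 46.059294168956434
21273
417.20938271099953 534.6560545446539
412 102 zmax 207.0 y -133.8 -87.3
424 1400 zmax 216.2 y -132.9 -85.7
436 2136 zmax 216.3 y -132.3 -85.3
448 2352 zmax 216.2 y -131.4 -84.6
460 2626 zmax 216.4 y -133.1 -82.1
472 2850 zmax 216.4 y -130.2 -84.0
484 2383 zmax 216.4 y -129.0 -81.7
496 4264 zmax 216.1 y -128.6 -82.0
508 1321 zmax 202.5 y -115.4 -93.3
520 1458 zmax 202.5 y -113.1 -93.8
532 381 zmax 202.5 y -112.8 -93.7
```

{"method": "send_rows", "body": {"targets": [0.2,0.006,0.027,0,0,0,0.0109,0.2,0.0165,0.0753,0,0,0,0.0218,0.2,0.033,0.15,0,0,0,0.0435,0.2,0.0494,0.226,0,0,0,0.0653,0.2,0.0658,0.301,0,0,0,0.0871,0.2,0.0823,0.377,0,0,0,0.1089,0.2,0.0988,0.452,0,0,0,0.1306,0.2,0.1152,0.527,0,0,0,0.1524,0.2,0.1317,0.603,0,0,0,0.1742,0.2,0.145,0.665,0,0,0,0.196,0.2,0.157,0.72,0,0,0,0.21,0.2,0.163,0.745,0,0,0,0.216,0.2,0.1646,0.7532,0,0,0,0.2177,0.2,0.1646,0.7532,0,0,0,0.2177,0.2,0.1646,0.7532,0,0,0,0.2177,0.2,0.1646,0.7532,0,0,0,0.2177]}}

```text
clock: 21.95
ee_pos: [544.0, 268.5, 173.8]
orientation: [-180.0, -0.0, 81.8]
contact_force: [-0.2, 0.1, -5.6]
finger_gap: 46.6
gripper_force: 52.9
```

```bash
python3 - <<'E'
from h import *
s=sensors.read_state(); print(s['clock'],s['ee_pos'],s['orientation'],s['contact_force'],s['finger_gap'])
p,d,m=grab('wrist'); save('w5',p); W=world(m,d); H=cv2.cvtColor(p,cv2.COLOR_RGB2HSV); z=W[...,2]
t=np.radians(-8.06);R=np.array([[np.cos(t),np.sin(t)],[-np.sin(t),np.cos(t)]])
print('tcp cab',R@s['ee_pos'][:2])
Q=W[...,:2]@R.T
def st(n,k):
    q=Q[k]; 
    if len(q)>5: print(n,len(q),'cx',np.percentile(q[:,0],[1,50,99]).round(1),'cy',np.percentile(q[:,1],[1,50,99]).round(1),'z',np.percentile(z[k],[2,50,98]).round(1))
near=(abs(Q[...,0]-501)<45)&(abs(Q[...,1]-342)<110)
red=(cv2.inRange(H,(0,150,40),(8,255,255))|cv2.inRange(H,(170,120,40),(180,255,255)))>0
st('red tops',red&near&(z>70)&(z<90)); st('brass',near&(z>185)&(z<225)&(cv2.inRange(H,(13,80,40),(34,255,255))>0))
st('neck',near&(z>185)&(z<225)&(Q[...,1]>396)); st('drawer front top',(z>82)&(z<95)&(abs(Q[...,1]-342)<110)&(Q[...,0]<450))
st('cab top',(z>95)&(z<106)&(Q[...,0]>560)&(Q[...,0]<640))
E
```

```text
21.95 [544.03367717 268.50961941 173.77395667] [-1.79971109e+02 -1.11479253e-03  8.18247365e+01] [-0.16473904  0.14532898 -5.57843001] 46.60045326454894
tcp cab [501.01185304 342.13620202]
red tops 47 cx [481.  482.7 521.6] cy [396.7 399.  402.6] z [75.9 79.1 80.3]
brass 21335 cx [479.8 501.8 524.2] cy [313.8 367.1 419.9] z [195.2 211.3 216.3]
neck 2893 cx [492.9 501.8 511.1] cy [396.1 410.7 421.3] z [193.5 199.4 202.3]
drawer front top 4991 cx [413.5 421.7 428.3] cy [265.5 375.  450.5] z [83.1 88.6 90.1]
cab top 19769 cx [592.6 615.  639.5] cy [261.2 389.6 472.9] z [ 97.4 101.3 102.7]
```

View pics/w5.png

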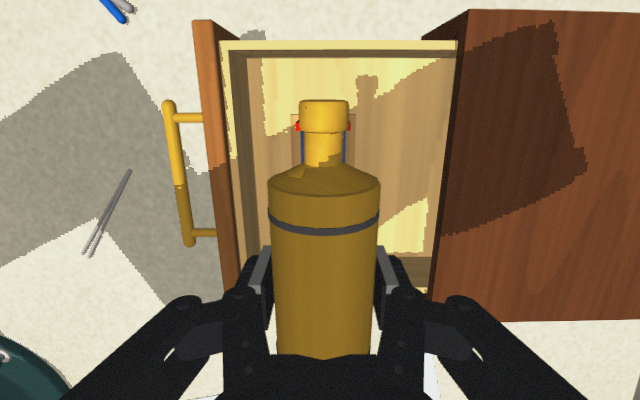

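The weight is aligned over the cradle: neck at (323,115) between the red posts (297/350,127). A 2 mm correction lengthwise, then lowering.

{"method": "send_rows", "body": {"targets": [0.2,-0.0006,0.0036,-0.03,0,0,0,0.2,-0.0006,0.0036,-0.08,0,0,0,0.2,-0.0006,0.0036,-0.13,0,0,0,0.2,-0.0006,0.0036,-0.17,0,0,0,0.2,-0.0006,0.0036,-0.2,0,0,0,0.2,-0.0006,0.0036,-0.22,0,0,0,0.2,-0.0006,0.0036,-0.232,0,0,0,0.2,-0.0006,0.0036,-0.24,0,0,0,0.2,-0.0006,0.0036,-0.244,0,0,0,0.2,-0.0006,0.0036,-0.244,0,0,0]}}

```text
clock: 23.0
ee_pos: [544.0, 271.2, 52.0]
orientation: [180.0, -0.0, 81.9]
contact_force: [0.8, -1.9, -5.3]
finger_gap: 46.3
gripper_force: 53.0
```

{"method": "send_rows", "body": {"targets": [0.2,0,0,-0.002,0,0,0,0.2,0,0,-0.004,0,0,0,0.2,0,0,-0.004,0,0,0]}}

```text
clock: 23.3
ee_pos: [544.0, 271.2, 49.9]
orientation: [-180.0, -0.0, 81.9]
contact_force: [0.2, -3.1, -5.0]
finger_gap: 46.7
gripper_force: 53.1
```

{"method": "send_rows", "body": {"targets": [0.2,0,-0.002,-0.001,0,0,0,0.2,0,-0.002,-0.003,0,0,0,0.2,0,-0.002,-0.003,0,0,0]}}

```text
clock: 23.6
ee_pos: [543.7, 270.4, 48.0]
orientation: [-180.0, -0.0, 81.9]
contact_force: [-0.6, 0.7, -5.1]
finger_gap: 46.4
gripper_force: 52.9
```

{"method": "send_rows", "body": {"targets": [0.2,0,0,-0.001,0,0,0,0.2,0,0,-0.002,0,0,0,0.2,0,0,-0.002,0,0,0]}}

```text
clock: 23.9
ee_pos: [543.8, 270.3, 47.1]
orientation: [-180.0, -0.0, 81.9]
contact_force: [0.4, -0.4, -5.2]
finger_gap: 46.3
gripper_force: 52.9
```

{"method": "send_rows", "body": {"targets": [0.2,0,0,-0.001,0,0,0,0.2,0,0,-0.002,0,0,0,0.2,0,0,-0.002,0,0,0]}}

```text
clock: 24.2
ee_pos: [544.0, 270.3, 46.5]
orientation: [180.0, -0.0, 81.9]
contact_force: [-0.6, 0.5, -0.9]
finger_gap: 46.3
gripper_force: 53.4
```

{"method": "send_rows", "body": {"targets": [0.2,0,0,-0.001,0,0,0,0.2,0,0,-0.0015,0,0,0,0.2,0,0,-0.0015,0,0,0]}}

```text
clock: 24.5
ee_pos: [544.5, 270.3, 46.3]
orientation: [179.9, -0.0, 81.9]
contact_force: [-1.4, -1.8, 6.7]
finger_gap: 46.4
gripper_force: 54.3
```

Seated on the bars. Releasing slowly, then straight up.

{"method": "send_rows", "body": {"targets": [0.5,0,0,0,0,0,0,0.54,0,0,0,0,0,0,0.57,0,0,0,0,0,0,0.6,0,0,0,0,0,0,0.65,0,0,0,0,0,0,0.72,0,0,0,0,0,0,0.78,0,0,0,0,0,0,0.78,0,0,0,0,0,0,0.78,0,0,0.03,0,0,0,0.78,0,0,0.08,0,0,0,0.78,0,0,0.16,0,0,0,0.78,0,0,0.25,0,0,0,0.78,0,0,0.34,0,0,0,0.78,0.01,-0.06,0.4,0,0,0,0.78,0.01,-0.06,0.4,0,0,0,0.78,0.01,-0.06,0.4,0,0,0], "squeeze": 20}}

```text
clock: 26.1
ee_pos: [549.1, 240.0, 245.6]
orientation: [180.0, -0.0, 81.9]
contact_force: [0.6, 1.1, -0.5]
finger_gap: 66.9
gripper_force: 0.0
```

```bash
python3 - <<'E'
from h import *
s=sensors.read_state(); print(s['clock'],s['ee_pos'],s['contact_force'],s['finger_gap'])
p,d,m=grab('wrist'); save('w6',p); W=world(m,d); H=cv2.cvtColor(p,cv2.COLOR_RGB2HSV); z=W[...,2]
t=np.radians(-8.06);R=np.array([[np.cos(t),np.sin(t)],[-np.sin(t),np.cos(t)]]); Q=W[...,:2]@R.T
def st(n,k):
    q=Q[k]
    if len(q)>5: print(n,len(q),'cx',np.percentile(q[:,0],[1,50,99]).round(1),'cy',np.percentile(q[:,1],[.5,50,99.5]).round(1),'z',np.percentile(z[k],[2,50,99]).round(1)); return q
near=(abs(Q[...,0]-501)<30)&(abs(Q[...,1]-342)<100)
red=(cv2.inRange(H,(0,150,40),(8,255,255))|cv2.inRange(H,(170,120,40),(180,255,255)))>0
br=near&(z>55)&(z<96)&(cv2.inRange(H,(13,120,40),(34,255,255))>0)&~red
st('red',red&near&(z>70)&(z<90)); q=st('brass',br)
for a,b in((290,310),(310,330),(330,350),(350,370),(370,388),(405,425)): st('sec%d'%a,br&(Q[...,1]>a)&(Q[...,1]<b)&(z>(80 if a<400 else 60)))
st('drawer front top',(z>82)&(z<95)&(abs(Q[...,1]-342)<60)&(Q[...,0]<450))
E
```

```text
26.1 [549.05684201 240.0103076  245.6245669 ] [ 0.63105518  1.1388771  -0.54985853] 66.85607098965038
red 127 cx [482.1 513.7 522.4] cy [397.2 399.9 402.7] z [74.1 79.1 80.8]
brass 5499 cx [478.6 502.4 525.6] cy [251.2 345.1 421.8] z [66.9 83.4 89.4]
sec290 493 cx [484.3 502.4 520.1] cy [291.5 299.3 309.8] z [80.4 86.7 89.6]
sec310 667 cx [484.7 502.6 520. ] cy [310.1 320.2 329.8] z [80.4 86.7 89.6]
sec330 710 cx [484.3 502.3 519.9] cy [330.1 340.1 349.9] z [80.6 86.6 89.6]
sec350 737 cx [484.2 502.  518.7] cy [350.3 360.3 369.9] z [80.7 86.8 89.6]
sec370 566 cx [484.4 502.2 518.6] cy [370.2 380.8 387.4] z [80.6 86.7 89.6]
sec405 367 cx [493.3 503.1 511.9] cy [405.6 414.7 422.9] z [66.4 72.1 75.5]
drawer front top 1991 cx [414.1 422.4 429. ] cy [283.  347.2 401.2] z [83.2 88.6 90.5]
```

View pics/w6.png

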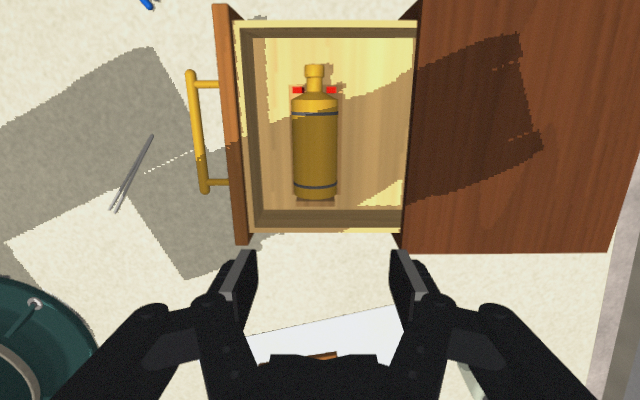

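The weight lies seated: foot at (315,200), neck between the red posts (297/332,90), drawer still out, and the gripper is clear.

```bash
python3 -c "
from station import r; print(r.job_done())"
```

```text
the job is handed in; nothing more can be done
None
```

The job is handed in at about 26 s: the drawer is fully out, and the brass weight was laid on the rest, released, retaken from above and seated in the cradle with its neck through the red notch.

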